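Hold a spring clip gaping over the edge of a backing card

TASK

I am about to slip a delivery note against the backing card and need its clip held ready: pinch the tails of the wider of the two spring clips on the rail so that its jaws spread, and lift it off the rail. Bring it over the card standing in the wooden stand and lower it at the middle of the card's top edge, in line with the edge, so that one spread jaw hangs a good centimetre down on either side and neither touches the card. Finish while holding it there, still squeezed wide open; do not let go, leave the narrow clip on the rail and leave the other things alone.

Things in the scene. Friction and masses are not known exactly. Their poses are not given: they have to be found in the camera images.
- clip_wide: Steel spring clip, 48 mm wide, the wider one on the rail; 80 g. Starts upright, clamped on the rail's top edge, jaws down, two finger tails up. Origin: middle of the pin; x along pin and rail, y the way the jaws part, z up. Tails are 30 mm wide, rise 47 mm above the pin and lean apart: 46 mm over their outer faces at the top, 23 near it. Lowest metal 47 mm below the pin.
- clip_narrow: Steel spring clip, 22 mm wide, the narrower one; 80 g. Starts upright, clamped on the rail's top edge, jaws down, two finger tails up. Origin: middle of the pin; x along pin and rail, y the way the jaws part, z up. Tails are 18 mm wide, rise 47 mm above the pin and lean apart: 46 mm over their outer faces at the top, 23 near it. Lowest metal 47 mm below the pin.
- wide_jaw_a (a joint): Angle in rad of one jaw of the wide clip: 0 clamped on the 6 mm rail, 0.30 at the stop, fully open. A spring closes it: squeezing the tails takes about 6 N at first, 11 N at the stop. At the stop the tails are parallel and upright, 20 mm over their outer faces, flat from 5 to 45 mm above the pin, and the lips are 31 mm clear of each other.
- wide_jaw_b (a joint): Angle of the other jaw of the wide clip, geared to the first so that both always open equally; same values.
- wide_jaw_a_lip (a point): Middle of the lip (a 5 mm thick round bar) of jaw a of the wide clip, 44 mm below the pin and 5.5 mm to the +y side of it when clamped on the rail; 40 mm below it when fully open.
- wide_jaw_b_lip (a point): Middle of the lip of jaw b of the wide clip, on the -y side.
- clip_rail: Clip rail, fixed: plywood strip on edge, 200 mm long (x), 6 mm thick (y), top edge 80 mm above the bench, in a light wooden foot 200x70 mm, 27 mm high. Origin: centre of the underside. The two clips sit on the strip, 100 to 150 mm apart, pins 32 mm above its top edge; which is at which end varies. (A steel rack upright stands at x 0.33, y -0.55: draw the arm in before swinging past it.)
- card_stand: Wooden stand 150x70 mm, 31 mm high, fixed, with a stiff brown backing card standing upright in its slot: 130 mm long (x), 4 mm thick (y), top edge 120 mm above the bench. Origin: centre of the underside.
- card_top (a point): Middle of the card's top edge, 120 mm above the bench. x runs along the edge, y through the card's thickness, z up.
- weight: Grey 500 g weight with a knob, 38 mm across, 58 mm high; bystander. Origin: centre of the underside.
- tape_measure: Grey tape measure 39x81x62 mm; bystander. Origin: centre of the underside.
- stapler: Blue stapler 34x142x54 mm; bystander. Origin: centre of the underside.

How it is judged:
By the outcome, as a careful person would: the job done as asked, in the order asked, and still so for the second after the job is handed in, while the arm keeps its last pose, push and grip.
It also fails if it takes over 38 s, if anything falls off the work surface, if the arm or the gripper's body presses on something with over 40 N, if the wrist force passes 120 N, or if a joint passes its speed limit or range.

ROBOT

A 6-joint arm with a two-finger parallel gripper is mounted at the origin on a cart in front of the work surface, level with it; the furniture and walls round the work are solid. World frame = base frame: x ahead of the robot, y to its left, z up, the work surface at z = 0. Lengths are in m, angles in rad, forces in N, time in s.
With the tool pointing down it reaches from about 0.35 to 0.975 m from the base axis. Payload 7.1 kg.
Tool frame: the origin (TCP) lies midway between the tips of the shut fingers; the grasp point (between the pads) lies 19 mm behind it; z points along the fingers, y is the line along which they close (so a half turn about z gives the same grasp; the last joint's range is limited). The gripper opens to 88 mm and grips with 3 to 60 N. Pads are 20 mm wide; open, the fingers measure 115 mm over their backs; the gripper's body (75 mm by 178 mm) begins 61 mm behind the grasp point.
Start: joints at [1.115, 0.423, 1.63, -0, 1.089, -0.019], TCP at [0.264, 0.566, 0.188] pointing down, gripper open.
Joint ranges: [-3, 3], [-0.9, 2.11], [0.09, 2.58], [-1.31, 4.45], [0.11, 2.69], [-2.54, 2.54]. Speed limits (rad/s): [2.39, 2.39, 3.01, 3.14, 3.14, 3.14].

INTERFACE

Orientations are given as a unit quaternion [w, x, y, z].
In Python, from station import move_pose, movel, movej, command_gripper, wait, inverse_kinematics, read_camera, camera_info, MotionError, job_done, get_time, get_joint_pos, get_qvel, get_effort, get_tcp_pos, get_ee_rot, get_ft_force, get_ft_torque, get_grip_width, get_finger_force gives the robot as it stands. Calls block until the motion is done:
- move_pose(position, orientation): joint-space move of the TCP to a pose.
- movel(position, frame=None, v=0.15, until_force=None): straight line of the TCP; frame=None keeps the orientation; v is the mean speed in m/s. With until_force (N) it stops when the force on the tool has changed by that much, and returns True; else False.
- movej(angles): joint-space move.
- command_gripper(opening): opening from 0.0 (shut) to 1.0 (fully open); the grip force is fixed at half the most; returns when the fingers have stopped.
- wait(seconds).
- inverse_kinematics(position, orientation): joint angles nearest the present ones, or None.
- read_camera(name): name is "scene" or "top" or "wrist"; returns the picture (400x640x3 uint8, red, green, blue); there is no depth.
- camera_info(name): a dict with "intrinsics" (3x3 intrinsics, pixels), "T" (4x4, takes a point from camera to world coordinates); the wrist camera has in their place "tool_from_camera" (4x4, takes a point from camera to tool coordinates, whose origin is the TCP and whose axes are the flange's). Camera axes: x right, y up, looking along -z (the intrinsics and any distortion apply to the point x, -y, -z); pixel columns grow to the right and rows downward; lengths in m; the calibration is good to about 2 mm. A picture is of the moment at which its call begins: read the wrist's pose just before it. camera_info takes no time and is no camera call.
A pose or a line that the arm cannot do raises MotionError and nothing moves.
- job_done(): hands the job in; it is judged then, once.
Readings, each from a call of its own:
- get_time(): time.
- get_joint_pos(): joint angles.
- get_qvel(): joint speeds.
- get_effort(): joint torques, N m.
- get_tcp_pos(): TCP position.
- get_ee_rot(): TCP orientation.
- get_ft_force(): force on the tool from outside, world axes, zero at the start.
- get_ft_torque(): the same for the moment, N m.
- get_grip_width(): opening from 0.0 (shut) to 1.0 (fully open).
- get_finger_force(): force on a finger pad.
Only numpy, scipy, OpenCV 4.12 (cv2) and the standard library are available. Lean on these libraries where they do the work, as an engineer would, in place of code of your own. Each camera call takes 0.05 s, during which the arm holds its last target. There are 200 camera calls.

## Working session

There is one attempt and no reset: what is moved stays moved. The work goes in short steps, each a Python script; the robot and the scene stay as the last script left them, time stands still between calls to the robot, and variables do not carry over. Pictures are saved under pics/ and viewed, at most 10 in all, crops included, and the job is handed in when it is done.

```bash
mkdir -p pics; ls
python3 - <<'E'
from station import *
import cv2,numpy as np
for n in("scene","top"):
    cv2.imwrite(f"pics/{n}0.png",read_camera(n)[:,:,::-1])
    i=camera_info(n);print(n,i)
print(camera_info("wrist"),get_time(),get_ee_rot())
E
```

```text
pics
scene {'intrinsics': array([[480.98415536,   0.        , 313.8777197 ],
       [  0.        , 480.98415536, 195.88987102],
       [  0.        ,   0.        ,   1.        ]]), 'T': array([[-0.99693571, -0.03721336,  0.06880665,  0.68700866],
       [ 0.07814306, -0.51407408,  0.85417885,  1.28135618],
       [ 0.00358485,  0.85693816,  0.51540678,  0.83286775],
       [ 0.        ,  0.        ,  0.        ,  1.        ]])}
top {'intrinsics': array([[516.68985941,   0.        , 313.74922398],
       [  0.        , 516.68985941, 198.68219362],
       [  0.        ,   0.        ,   1.        ]]), 'T': array([[-0.02303639,  0.98490629, -0.17154859,  0.32824704],
       [-0.99970685, -0.0239733 , -0.0033916 ,  0.01639498],
       [-0.00745299,  0.17142017,  0.98516982,  1.70467855],
       [ 0.        ,  0.        ,  0.        ,  1.        ]])}
{'intrinsics': array([[359.75948728,   0.        , 318.14597492],
       [  0.        , 359.75948728, 203.09168487],
       [  0.        ,   0.        ,   1.        ]]), 'tool_from_camera': array([[-4.72345353e-04,  9.57083924e-01,  2.89810523e-01,
         7.93558636e-02],
       [ 9.99999798e-01,  3.28501524e-04,  5.44982730e-04,
         1.89269868e-04],
       [ 4.26391012e-04,  2.89810721e-01, -9.57083886e-01,
        -1.96800750e-01],
       [ 0.00000000e+00,  0.00000000e+00,  0.00000000e+00,
         1.00000000e+00]])} 0.1 [-1.61935703e-04  2.16657533e-01  9.76247412e-01 -6.91964244e-04]
```

View pics/scene0.png

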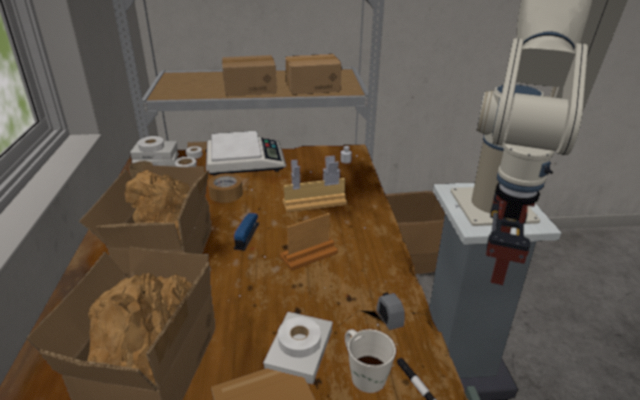

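View pics/top0.png

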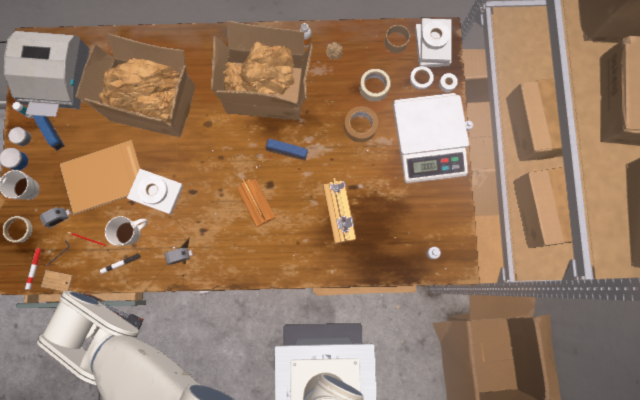

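The scene view shows the rail with two clips at about (315,180) and the card stand at (310,240). In the top view the rail is at (340,211), with clips at (337,186) and (344,223), the lower one apparently wider. The card stand is at (255,201). Next I'll zoom in and cast rays.

```bash
cat > h.py <<'E'
from station import *
import cv2,numpy as np
from scipy.spatial.transform import Rotation as R
def ray(n,px,T=None):
    i=camera_info(n);T=i["T"] if T is None else T
    d=np.linalg.inv(i["intrinsics"])@[px[0],px[1],1]
    return T[:3,3],T[:3,:3]@(d*[1,-1,-1])
def onz(n,px,z,T=None):
    o,d=ray(n,px,T);return o+d*(z-o[2])/d[2]
def wristT():
    w,x,y,z=get_ee_rot();T=np.eye(4);T[:3,:3]=R.from_quat([x,y,z,w]).as_matrix();T[:3,3]=get_tcp_pos()
    return T@camera_info("wrist")["tool_from_camera"]
def quat(phi): # tool down, tool y at world angle phi
    y=np.array([np.cos(phi),np.sin(phi),0]);z=np.array([0,0,-1.]);x=np.cross(y,z)
    q=R.from_matrix(np.c_[x,y,z]).as_quat();return [q[3],q[0],q[1],q[2]]
E
python3 - <<'E'
from h import *
a=cv2.imread("pics/top0.png")[165:260,225:375];b=cv2.imread("pics/scene0.png")[150:275,270:360]
cv2.imwrite("pics/c1.png",np.hstack([cv2.resize(a,None,fx=3.2,fy=3.2,interpolation=2),cv2.resize(b,(219,304),interpolation=2)]))
for p,z in(((255,201),.03),((337,186),.15),((344,223),.15),((340,211),.03)): print(onz("top",p,z))
# stand foot/rail outlines by colour
t=cv2.imread("pics/top0.png");h=cv2.cvtColor(t,cv2.COLOR_BGR2HSV)
print(h[195,245],h[205,262],h[235,335],h[200,328],h[215,230])
E
```

```text
[0.61682558 0.21558483 0.03      ]
[ 0.63669067 -0.05043611  0.15      ]
[ 0.52201296 -0.0681081   0.15      ]
[ 0.57683084 -0.06284765  0.03      ]
[ 13 173 192] [ 13 173 199] [ 16 124 233] [ 17 124 234] [ 15 152 174]
```

View pics/c1.png

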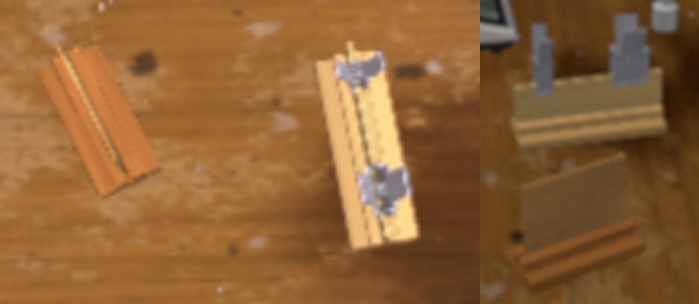

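In the crops, the wide clip is at the near end of the rail (top-view pixel (344,223)), which is the right-hand one in the scene view. The narrow clip is at (337,186), and the card runs from (244,180) to (263,219) in the top view. I'll get yaws from the foot outlines, then look from the wrist camera.

```bash
cat >> h.py <<'E'
def foot(t,lo,hi,n,box,z,T=None):
    x0,y0,x1,y1=box
    m=cv2.inRange(cv2.cvtColor(t,cv2.COLOR_BGR2HSV),lo,hi);k=np.zeros_like(m);k[y0:y1,x0:x1]=m[y0:y1,x0:x1]
    k=cv2.morphologyEx(k,cv2.MORPH_CLOSE,np.ones((7,7)))
    c=max(cv2.findContours(k,0,2)[0],key=cv2.contourArea)
    P=np.array([onz(n,p,z,T)[:2] for p in c[:,0]],np.float32)
    (cx,cy),_,_=r=cv2.minAreaRect(P);b=cv2.boxPoints(r)
    e=[b[1]-b[0],b[2]-b[1]];L=[np.hypot(*v) for v in e];v=e[int(np.argmax(L))]
    return (cx,cy),sorted(L),np.arctan2(v[1],v[0])
E
python3 - <<'E'
from h import *
t=cv2.imread("pics/top0.png")
print(foot(t,(12,80,205),(24,150,255),"top",(318,172,362,250),.027))
print(foot(t,(8,160,170),(15,215,255),"top",(232,170,278,230),.031))
ws=[]
for name,(x,y) in (("r",(.54,-.065)),("s",(.61,.215))): 
    print(inverse_kinematics([x,y,.3],quat(1.6 if name=="r" else 2.1)))
    print(inverse_kinematics([x,y,.3],quat((1.6 if name=="r" else 2.1)-np.pi)))
E
```

```text
((0.5841259956359863, -0.05943762883543968), [np.float32(0.068702355), np.float32(0.20987487)], np.float32(0.16747382))
((0.6021212935447693, 0.20310530066490173), [np.float32(0.13003619), np.float32(0.19156376)], np.float32(0.37508544))
[-1.41674872e-01  1.87969894e-01  1.69102090e+00 -4.44089210e-16
  1.26260186e+00 -1.74167487e+00]
[-1.41674872e-01  1.87969894e-01  1.69102090e+00 -4.44089210e-16
  1.26260186e+00  1.39991778e+00]
[ 3.20463936e-01  3.55961440e-01  1.46594337e+00 -4.44089210e-16
  1.31968784e+00 -1.77953606e+00]
[ 3.20463936e-01  3.55961440e-01  1.46594337e+00 -4.44089210e-16
  1.31968784e+00  1.36205659e+00]
```

Run:
```python
from h import *
move_pose([.61,.215,.33],quat(np.pi/2+.45)); T1=wristT(); a=read_camera("wrist")[:,:,::-1]
move_pose([.535,-.068,.33],quat(np.pi/2+.167)); T2=wristT(); b=read_camera("wrist")[:,:,::-1]
np.savez("w.npz",T1=T1,T2=T2)
cv2.imwrite("pics/wa.png",a);cv2.imwrite("pics/wb.png",b)
cv2.imwrite("pics/w1.png",np.vstack([a[50:350],b[50:350]]))
print(get_time(),get_tcp_pos())
```

```text
3.1833 [ 0.53557503 -0.06697341  0.33000077]
```

View pics/w1.png

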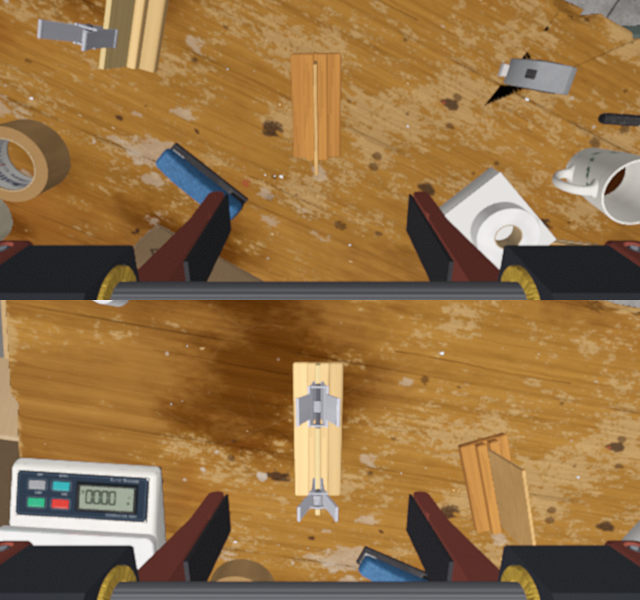

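The wrist views show the card edge along column ~316 (full-image rows ~112 to 222), with the stand spanning columns 291–341. The wide clip is centred at about (318,157) in the full image, with tail tops at columns ~297 and ~341. I'll zoom in for exact pixels.

Run:
```python
from h import *
a=cv2.imread("pics/wa.png")[95:235,280:355];b=cv2.imread("pics/wb.png")[105:245,280:355]
f=lambda i:cv2.resize(i,None,fx=4.2,fy=4.2,interpolation=cv2.INTER_CUBIC)
cv2.imwrite("pics/z1.png",np.hstack([f(a),f(b)]))
```

```text
(no output)
```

View pics/z1.png

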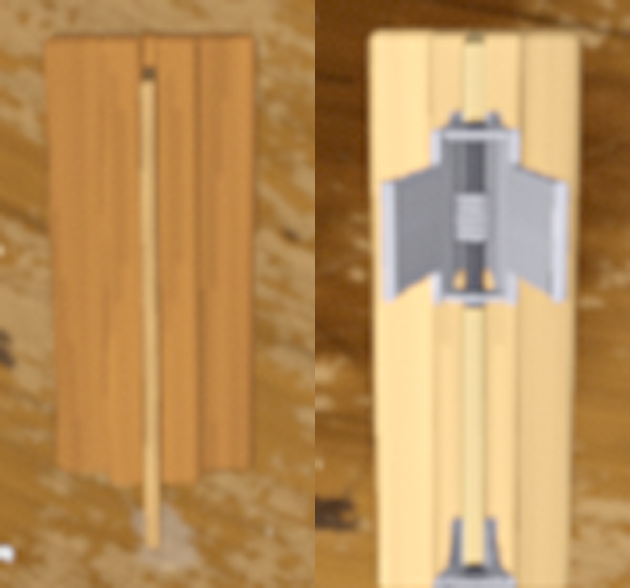

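The card edge runs from about (315.2,113.6) to (316.2,226). The wide clip's tail-top corners are at about (297.4,148.3), (297.9,176.4), (339.3,147.9) and (338.3,176.4), with the spring at (317,156.7).

Run:
```python
from h import *
w=np.load("w.npz")
fa=lambda x,y,z:onz("wrist",(x/4.2+280-.4,y/4.2+95-.4),z,w["T1"])
fb=lambda x,y,z:onz("wrist",((x-315)/4.2+280-.4,y/4.2+105-.4),z,w["T2"])
c0,c1=fa(148,79,.12),fa(152,550,.12);d=c1-c0
print("card",c0,c1,np.linalg.norm(d),(c0+c1)/2,np.arctan2(d[1],d[0]))
s=[fa(*p,.031) for p in((45,36),(254,36),(55,466),(252,468))]
print("stand",[np.round(x,4) for x in s],np.mean(s,0),np.linalg.norm(s[1]-s[0]),np.linalg.norm(s[2]-s[0]))
q=[fb(*p,.159) for p in((386,182),(388,300),(566,180),(562,300))]
print("tails",np.mean(q,0),np.linalg.norm(q[2]-q[0]),np.linalg.norm(q[1]-q[0]))
v=q[2]+q[3]-q[0]-q[1];u=q[1]+q[3]-q[0]-q[2]
print("yaw",np.arctan2(-v[0],v[1]),np.arctan2(u[1],u[0]), "pin",fb(472,217,.112))
e=fb(475,36,.08);g=fb(474,560,.08);print("rail",e,g,np.arctan2(*(g-e)[1::-1]))
```

```text
card [0.55780123 0.18616039 0.12      ] [0.67544259 0.24386637 0.12      ] 0.13103231455703765 [0.61662191 0.21501338 0.12      ] 0.45603858511416995
stand [array([0.5643, 0.1522, 0.031 ]), array([0.5356, 0.2117, 0.031 ]), array([0.6923, 0.2143, 0.031 ]), array([0.6635, 0.2755, 0.031 ])] [0.61392651 0.21345803 0.031     ] 0.06605328816424286 0.1422386330941318
tails [ 0.52350846 -0.06985486  0.159     ] 0.043750175533420095 0.029304601592991992
yaw 0.17317235741446316 0.15903280022196234 pin [ 0.52548759 -0.07056873  0.112     ]
rail [ 0.47906501 -0.07761979  0.08      ] [ 0.63888997 -0.05098187  0.08      ] 0.1651512937038223
```

Sizes check out: card 131 mm long, tails 44×29 mm, yaw about 0.165. Next is the descent and squeeze.

Run:
```python
from h import *
q=quat(np.pi/2+.166);x,y=.5242,-.0702
move_pose([x,y,.20],q); print("f",get_ft_force())
print(movel([x,y,.121],v=.08,until_force=10),get_tcp_pos())
command_gripper(0.0); wait(.3)
print("w",get_grip_width()*88,get_finger_force(),get_ft_force(),get_time())
```

```text
f [ 0.39659376 -0.21278936  0.59931233]
False [ 0.52462612 -0.07028258  0.12145958]
w 0.35234884035147473 0.0 [-0.45668185 -0.1382471  -0.42166856] 6.5417
```

The fingers closed to 0.35 mm with no force, so nothing is held. I'll look.

Run:
```python
from h import *
a=read_camera("wrist")[:,:,::-1];s=read_camera("scene")[:,:,::-1];t=read_camera("top")[:,:,::-1]
cv2.imwrite("pics/top1.png",t)
s=cv2.resize(s[120:270,250:400],(400,400),interpolation=2);t=cv2.resize(t[160:260,290:390],(400,400),interpolation=2)
cv2.imwrite("pics/v1.png",np.vstack([cv2.resize(a,(320,200)),np.zeros((0,320,3),np.uint8)]) if 0 else np.hstack([s,t]))
```

```text
(no output)
```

View pics/v1.png

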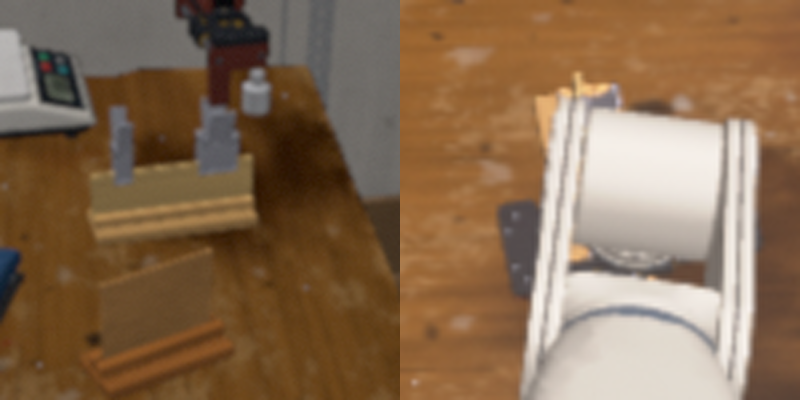

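The wide clip is still on the rail, and the shut fingers appear behind or above its tails. I'll project the TCP into the scene view and look from the wrist.

Run:
```python
from h import *
def proj(n,P):
    i=camera_info(n);c=np.linalg.inv(i["T"])@[*P,1];p=i["intrinsics"]@(c[:3]*[1,-1,-1]);return p[:2]/p[2]
p=get_tcp_pos();f=lambda P:(np.array(proj("scene",P))-[250,120])*400/150
print("tcp",p,f(p),"clip top",f([.5242,-.0702,.159]),"pin",f([.5242,-.0702,.112]),"rail",f([.479,-.0776,.08]),f([.675,-.0445,.08]))
print(get_ee_rot(),quat(np.pi/2+.166),get_joint_pos())
cv2.imwrite("pics/w2.png",read_camera("wrist")[:,:,::-1])
```

```text
tcp [ 0.5241639  -0.07021066  0.1209775 ] [215.68205348 126.36647884] clip top [216.355436    97.76528596] pin [215.48972899 133.0194278 ] rail [251.14731732 152.16896424] [ 90.81103709 171.28564063]
[-2.88744727e-05 -8.28742801e-02  9.96560010e-01  1.03196417e-05] [np.float64(0.0), np.float64(-0.08290473498662165), np.float64(0.9965574769760137), np.float64(0.0)] [-1.55663264e-01  3.75642779e-01  1.89191369e+00  8.34985530e-06
  8.74097177e-01 -1.89240383e+00]
```

View pics/w2.png

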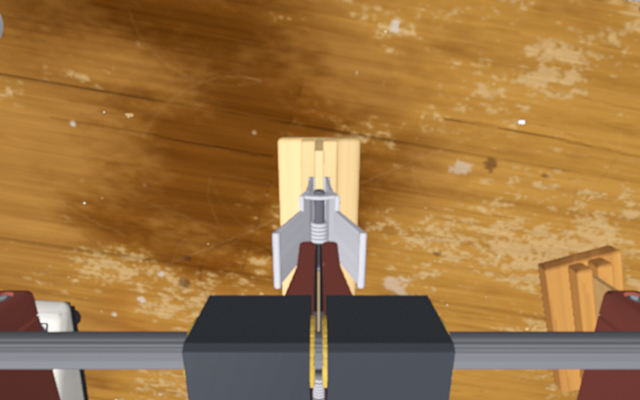

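Run:
```python
from h import *
T=wristT();f=lambda x,y,z:onz("wrist",(x,y),z,T).round(4)
q=[f(*p,.159) for p in((274,235),(277,288),(366,235),(363,288))]
print(q,np.mean(q,0),np.linalg.norm(q[2]-q[0]),np.linalg.norm(q[1]-q[0]))
print("spring",f(319,233,.112),"rail end",f(319,140,.08),"foot",f(278,138,.027),f(361,138,.027))
i=camera_info("wrist");c=np.linalg.inv(T)@[*get_tcp_pos(),1];p=i["intrinsics"]@(c[:3]*[1,-1,-1]);print("tcp px",p[:2]/p[2])
```

```text
[array([ 0.5124, -0.0935,  0.159 ]), array([ 0.5402, -0.0883,  0.159 ]), array([ 0.5052, -0.0505,  0.159 ]), array([ 0.5332, -0.0462,  0.159 ])] [ 0.52275  -0.069625  0.159   ] 0.043598623831492656 0.028282149847562908
spring [ 0.5262 -0.0695  0.112 ] rail end [ 0.4742 -0.0782  0.08  ] foot [ 0.4844 -0.1097  0.027 ] [ 0.4734 -0.0441  0.027 ]
tcp px [318.35532665 235.29959213]
```

The clip hasn't moved (0.5228,-0.0696). The finger tips image at row ~243 where the TCP should be well in front of them, and the open fingers appear 108 mm apart at TCP depth instead of 88. That suggests the real tips end about 30 mm short of the stated TCP, so the pads only reached the tail tops. I'll confirm by touching bare bench with the shut fingers.

Run:
```python
from h import *
q=quat(np.pi/2+.166);x,y,_=get_tcp_pos()
movel([x,y,.22],v=.2)
move_pose([.45,.08,.03],q)
print(get_ft_force())
try: print(movel([.45,.08,-.045],v=.04,until_force=5))
except MotionError as e: print(e)
print(get_tcp_pos(),get_ft_force(),get_time())
movel([.45,.08,.15],v=.25)
```

```text
[ 0.88576651 -0.13824068  0.05142079]
True
[ 0.44989493  0.07999437 -0.03467224] [-0.93840206 -0.4647454   7.5338774 ] 9.8167
```

Confirmed: contact came at TCP z = -0.0347, so the true tips are 34.5 mm behind the reported TCP. I'll use that offset and regrasp.

```bash
cat >> h.py <<'E'
OFF=.0345  # true fingertip z = reported TCP z + OFF
E
python3 - <<'E'
from h import *
q=quat(np.pi/2+.166);x,y=.5235,-.0699
command_gripper(1.0)
move_pose([x,y,.17],q)
print(movel([x,y,.122-OFF],v=.1,until_force=10),get_tcp_pos())
command_gripper(0.0); wait(.2)
print("w",get_grip_width()*88,get_finger_force(),get_ft_force(),get_time())
E
```

```text
False [ 0.52396544 -0.0698413   0.08797215]
w 19.579587024927722 29.998870461713523 [ 0.82876106  0.13485146 -0.42832754] 15.025
```

The width is 19.6 mm at 30 N, so the clip is fully squeezed. Now I'll lift and carry it to hover above the card.

Run:
```python
from h import *
x,y,z=get_tcp_pos()
movel([x,y,z+.115],v=.12)
print("w",get_grip_width()*88,get_finger_force(),get_ft_force())
q=quat(np.pi/2+.456)
move_pose([.6166,.2150,z+.115],q)
movel([.6166,.2150,.172-.112+.0875],v=.1); wait(.2)
print(get_tcp_pos(),get_grip_width()*88,get_time())
T=wristT();np.save("T3.npy",T);a=read_camera("wrist")[:,:,::-1];s=read_camera("scene")[:,:,::-1]
cv2.imwrite("pics/wh.png",a);cv2.imwrite("pics/sh.png",s)
cv2.imwrite("pics/v3.png",np.hstack([cv2.resize(a[60:360,220:420],(400,600),interpolation=2),cv2.resize(s[150:290,260:353],(400,600),interpolation=2)]))
```

```text
w 19.561673078763132 29.9988535468583 [-0.66934674 -0.44980333 -0.90221274]
[0.61712191 0.21518495 0.14835139] 19.60918516138117 18.1833
```

View pics/v3.png

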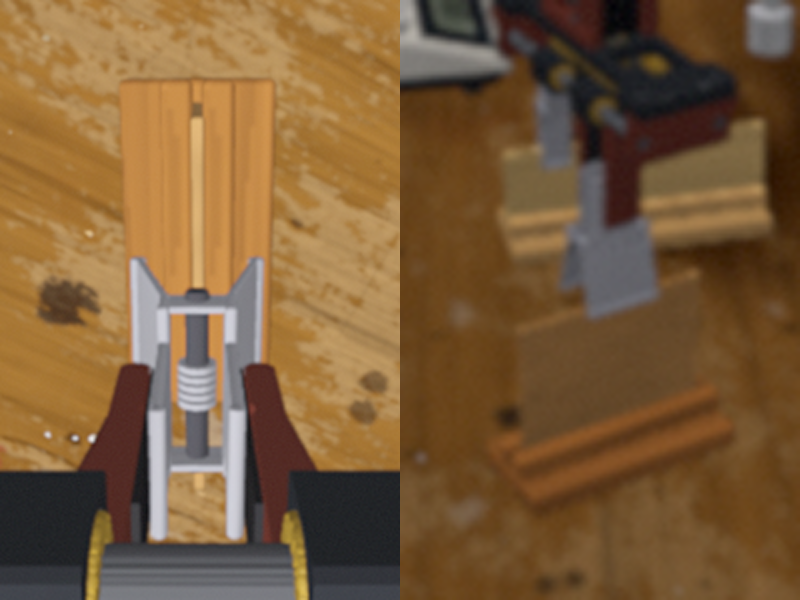

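The clip is held wide open above the card, in line with the edge. Pin ends are at (318.5,206) and (318.5,288), and the card ends are at (318.5,118) and (320,303). Now for the centring offsets.

Run:
```python
from h import *
T=np.load("T3.npy");f=lambda x,y,z:onz("wrist",(x/2+220-.25,y/2+60-.25),z,T)
c0,c1=f(196.5,116,.12),f(199.5,489,.12);d=(c1-c0);L=np.linalg.norm(d);d/=L;n=np.array([-d[1],d[0],0]);m=(c0+c1)/2
print("card",m,L,np.arctan2(d[1],d[0]))
p0,p1=f(197,290,.1724),f(197,461,.1724);p=(p0+p1)/2;e=p1-p0
print("pin",p,np.linalg.norm(e),np.arctan2(e[1],e[0]))
print("err along",(p-m)@d,"lat",(p-m)@n)
for k in((132,259),(262,259)): print("jaw corner",[(f(*k,z)-m)@np.c_[d,n] for z in(.130,.135)])
for k in((146,298),(246,298),(150,536),(244,536)): print("bracket/tail",[(f(*k,z)-m)@np.c_[d,n] for z in(.172,.219)])
```

```text
card [0.61647824 0.21508927 0.12      ] 0.12995334583301033 0.4637360750613886
pin [0.61535472 0.21418024 0.1724    ] 0.04843766839951799 0.4556878692145164
err along -0.0014114660220171918 lat -0.00031048107370788434
jaw corner [array([-0.02271461, -0.02024874]), array([-0.02402143, -0.01976691])]
jaw corner [array([-0.02240091,  0.0198849 ]), array([-0.02371502,  0.01943355])]
bracket/tail [array([-0.02349153, -0.01301418]), array([-0.03854615, -0.00935065])]
bracket/tail [array([-0.02329593,  0.01223901]), array([-0.03840368,  0.00904332])]
bracket/tail [array([ 0.04671006, -0.01390142]), array([ 0.01258743, -0.0099969 ])]
bracket/tail [array([0.04690166, 0.01250115]), array([0.01272699, 0.00923426])]
```

Run:
```python
from h import *
print(movel([.6174,.2157,.1205],frame=quat(np.pi/2+.460),v=.04,until_force=6)); wait(.5)
print(get_tcp_pos(),get_grip_width()*88,get_finger_force(),get_ft_force(),get_time())
a=read_camera("wrist")[:,:,::-1];s=read_camera("scene")[:,:,::-1]
cv2.imwrite("pics/v4.png",np.hstack([cv2.resize(a[60:360,220:420],(400,600),interpolation=2),cv2.resize(s[190:290,280:347],(400,600),interpolation=2)]))
```

```text
False
[0.61745614 0.21571576 0.12059041] 19.378769167357905 29.998911657894496 [-0.59878657 -0.36640048 -0.82112988] 19.6083
```

View pics/v4.png

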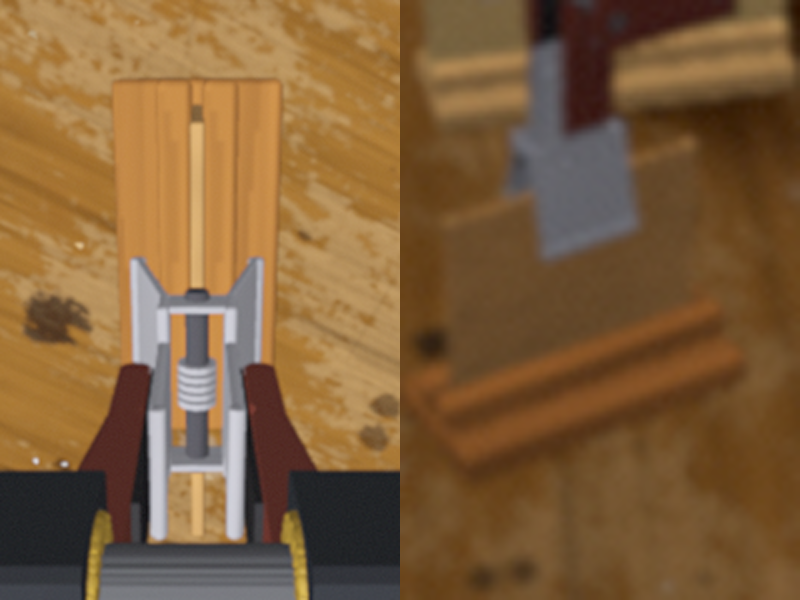

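The jaws straddle the card: the edge is at column ~197, midway between the jaws at 132 and 262. The front jaw hangs over the card face, and the forces show no contact. Handing in.

```bash
python3 -c "
from station import *
print(job_done(),get_time())"
```

```text
the job is handed in; nothing more can be done
the job is handed in; nothing more can be done
```

I handed the job in at about 20 s: the wide clip is held squeezed fully open at the middle of the card's top edge, one jaw about 15 mm down on each side and not touching it, after a first grasp missed because the real fingertips sit 34.5 mm short of the stated TCP.

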